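Tare the dish on the precision scale

ROBOT

A 6-joint arm with a two-finger parallel gripper is mounted at the origin on the work surface. World frame = base frame: x ahead of the robot, y to its left, z up, the work surface at z = 0. Lengths are in m, angles in rad, forces in N, time in s.
With the tool pointing down it reaches from about 0.35 to 0.85 m from the base axis. Payload 8.1 kg.
Tool frame: the origin (TCP) lies between the finger pads; the fingertips stand 11 mm ahead of it and the grasp point (between the pads) lies 8 mm behind it (robot.tips_ahead is the distance from the TCP to the fingertips, in m); z points along the fingers, y is the line along which they close (so a half turn about z gives the same grasp; the last joint's range is limited). The gripper opens to 93 mm and grips with 3 to 60 N. Pads are 15 mm wide; open, the fingers measure 128 mm over their backs; the gripper's body (75 mm by 188 mm) begins 65 mm behind the grasp point.
Start: joints at [-1.344, 0.13, 1.488, -0, 1.523, -0.085], TCP at [0.184, -0.571, 0.23] pointing down, gripper open.
Joint ranges: [-2.96, 2.96], [-0.89, 2.26], [0.02, 2.5], [-1.34, 4.48], [0, 2.73], [-2.66, 2.66]. Speed limits (rad/s): [2.39, 2.39, 2.79, 3.14, 3.14, 3.14].

INTERFACE

Orientations are given as a rotation vector (axis times angle).
In Python, from plant import robot gives the robot as it stands. The module is installed in compiled form; this text tells all that it offers.
- The arm moves only by the tool move_arm, never from a script. Its argument "deltas" is one flat list of numbers, 7 for each row, row after row: the shift along the tool's x, y, z in m, then the turn, a rotation vector about the tool's x, y, z in rad, then the opening, from 0 (shut) to 1 (fully open). A call has 1 to 12 rows; each row is the pose to reach, as a shift and turn from the pose commanded when the call began, along the tool's axes at that moment; what a row does not reach only later rows make up. A row lasts 1/8 s, in which the tool goes at most 62.5 mm and 10.7 degrees, less where a joint would pass 70% of its speed; a pose out of reach is approached as far as the arm can. A call with a gripper value outside its range is refused whole. The fingers move at their own pace and stop on an object; "squeeze" is the grip in N (left out, the last holds). Time passes only in rows, so rows that repeat a pose let the fingers close. It gives the time, the measured TCP pose, the force, the opening and the grip force at its end, in the units of the state.
- robot.read_state(): the state, without advancing time (a new reading comes with each control period).
- robot.read_camera(name): name is "scene" or "top"; returns (picture, depth): 400x640x3 uint8, red, green, blue; 400x640 float32, m along the optical axis (not along the pixel's ray), 0 where there is no reading.
- robot.camera_model(name): a dict with "K" (3x3 intrinsics, pixels), "R" (3x3) and "t" (3): a world point X has camera coordinates R X + t. Camera axes: x right, y down, z forward; pixel columns grow to the right and rows downward; lengths in m; the calibration is good to about 2 mm. A picture is of the moment at which its call begins. camera_model takes no time and is no camera call.
- robot.close_job(): hands the job in; it is judged then, once.
Trained networks look in the newest picture that a camera, given by its name, has taken for a name from the list of things; names that differ only in an ending like _2 or _b are one class to them, and where a whole thing is asked for, a point or a joint stands for the part that bears it (a point fixed in the world has none). Each returns a list of dicts, best first, with "confidence" (0 to 1); they miss things now and then, are a little off and sometimes report something else, mostly with a low value. They report only what shows in the picture. A call takes as long as a camera call.
- robot.recognise(camera, label): "uv" ([column, row] in pixels, amid what is visible of it).
The state is a dict: "t": time; "q": joint angles; "dq": joint speeds; "joint_torque": joint torques, N m; "tool_pos": TCP position; "orientation": TCP orientation; "force": force on the tool from outside, world axes, zero at the start; "wrist_torque": the same for the moment, N m; "opening": finger opening in m; "gripper_force": force on a finger pad.
Only numpy, scipy, OpenCV 4.12 (cv2) and the standard library are available. Lean on these libraries where they do the work, as an engineer would, in place of code of your own. Each camera call takes 0.05 s, during which the arm holds its last target. There are 200 camera calls.

TASK

The black dish stands empty on the scale's pan, ready to be zeroed. With your fingertips, gently push the scale's half-open draught cover down until it is fully shut, then lightly press the blue tare key and let it come back up. Leave the other keys, the dish and everything around the scale alone, and don't open the cover any further.

Things in the scene. Friction and masses are not known exactly. Their poses are not given: they have to be found in the camera images.
- scale: White precision scale, fixed, 260 deep (own x, from keys to hinge) x 200 mm wide (own y, to the left seen from the keys). Origin: centre of underside, on the table. Front 85 mm: key panel sloping 10 deg, 40 mm high in front, 55 mm behind; display, and in front of it a row of 4 keys. Behind it a clear-walled draught shield, 165 deep x 180 mm wide, top 115 mm above the table, round the steel pan
- cover (a joint): Hinged cover of the shield: clear pane in a grey frame, 170 deep x 184 wide x 6 mm thick; a 44 mm wide black finger tab stands 13 mm out in the middle of its front edge. Value: opening angle in rad, 0 = shut (level), grows as the front edge rises; starts between 0.6 and 1.0, stop at 1.35. The stiff hinge stays where it is left; about 1 N down on the front edge moves it
- cover_hinge (a point): Point on the cover's hinge line, in the middle of its width, 115 mm above the table at the back of the shield. The hinge line runs along the scale's y
- cover_edge (a point): Point on the cover's upper face in the middle of the front frame bar (14 mm wide), 163 mm from the hinge line and 6 mm above the cover's underside; the underside passes through the hinge line. Moves with the cover; with the cover shut it is 121 mm above the table, the cover resting on a soft black seal on the shield's rim that gives about 1 mm for every 4 N pressed on the front edge
- tare (a joint): Tare key, the only blue one, third from the left seen from the front. Value: how far it is pressed in m, 0 = up, 0.006 = fully down. Sprung: 1 N starts it, 3 N takes it to 2 mm, where it counts as pressed, 7 N fully down; it springs back. It moves at right angles to the panel; a straight downward press works too
- tare_top (a point): Centre of the tare key's upper face, 17 mm (own x) x 22 mm (own y), 8 mm above the panel. Its z axis is the panel's normal, tilted 10 degrees from vertical towards the front. The key row lies 67 mm in front of the shield's front wall, 231 mm in front of the hinge line; this key is 19 mm right of the scale's middle line
- power (a joint): Power key (red), leftmost, 76 mm left of the tare key (middle to middle), same size, travel and spring. Value: how far it is pressed in m
- unit (a joint): Unit key (white), 38 mm left of the tare key, same size, travel and spring. Value: how far it is pressed in m
- print (a joint): Print key (white), rightmost, 38 mm right of the tare key, same size, travel and spring. Value: how far it is pressed in m
- dish: Black ceramic dish, 80 mm across, 20 mm high, loose on the weighing pan inside the shield (pan top 68 mm above the table). Origin: centre of its underside
- blower: Orange plastic dust blower standing on its base, 58 mm across, 118 mm tall with its thin nozzle up. Loose beside the scale. Origin: underside, in its middle
- jar: Lidded glass jar with a steel lid, 58 mm across, 75 mm tall. Loose beside the scale. Origin: underside, in its middle
- block: Aluminium bench block with four holes in the top, 62 x 62 x 26 mm. Loose beside the scale. Origin: underside, in its middle
- loupe: Black eye loupe standing on its narrow end, 38 mm across at the top, 31 mm tall. Loose beside the scale. Origin: underside, in its middle
- tweezers: Steel tweezers lying flat, 130 mm long (along own x), 16 mm wide, 5 mm high. Loose beside the scale. Origin: underside, centre of its length
- driver: Green-handled screwdriver lying flat, 120 mm long (along own x). Loose beside the scale. Origin: underside, in its middle

How it is judged:
On the way, in this order (a step that is already met when the one before it is completed fails the run):
1. the cover is pushed fully shut (value of joint cover below 0.035 rad), for 0.2 s.
2. the tare key is pressed, the cover staying shut (value of joint tare above 0.002 m and value of joint cover below 0.035 rad), for 0.05 s.
At the end, for the whole second after the job is handed in: the cover is shut (within 0.035 rad, 6 mm at its front edge), the tare key and the other keys are up (within 1 mm) and the dish stands where it was (within 6 mm) (value of joint cover below 0.035 rad and value of joint each of tare, power, unit, print below 0.001 m and distance of dish from where it was at the start of the episode below 0.006 m); the robot touches nothing.
It fails at once if the power, unit or print key is pressed (1.5 mm or more), or the tare key while the cover is still open (value of joint any of power, unit, print above 0.0015 m or (value of joint tare above 0.0015 m and value of joint cover above 0.06 rad)).
It fails at once if the cover is slammed (over 3 rad/s, 0.5 m/s at its front edge) or lifted further open (past 1.15 rad) (velocity of joint cover below -3 rad/s or value of joint cover above 1.15 rad).
It fails at once if the scale, its cover or a key is pushed hard (over 35 N) (contact force between any of the arm, the fingers and scale above 35 N).
It fails at once if the dish is touched, lifted or shifted (over 6 mm) (distance of dish from where it was at the start of the episode above 0.006 m or contact force between the fingers and dish above 0.5 N).
It fails at once if one of the things around the scale is picked up, knocked over or shifted (over 15 mm) (distance of any of blower, jar, block, loupe, tweezers, driver from where it was at the start of the episode above 0.015 m).
It also fails if it takes over 42 s, if anything falls off the work surface, if the arm or the gripper's body presses on something with over 40 N, if the wrist force passes 120 N, or if a joint passes its speed limit or range.

## Working session

There is one attempt and no reset: what is moved stays moved. The work goes in short steps, Python scripts to look and compute and a tool call to move; the robot and the scene stay as the last step left them, time stands still between calls to the robot, and variables do not carry over. Pictures are saved under pics/ and viewed, at most 10 in all, crops included, and the job is handed in when it is done.

Besides the shell and the picture viewer there is one more tool, called after "Request:" as name(argument=value, ...), one argument or row to a line, values as JSON. move_arm: Moves the arm, as the interface text tells. Its arguments: {"type":"object","properties":{"deltas":{"type":"array","items":{"type":"number"}},"squeeze":{"type":"number"}},"required":["deltas"]}

```bash
mkdir -p pics
cat > h.py <<'E'
import numpy as np, cv2
from plant import robot
from scipy.spatial.transform import Rotation as Ro
def px2w(cam,uv,D,r=2):
    m=robot.camera_model(cam);K,R,t=map(np.array,(m["K"],m["R"],m["t"]))
    u,v=int(round(uv[0])),int(round(uv[1]));w=D[max(0,v-r):v+r+1,max(0,u-r):u+r+1];w=w[w>0]
    if not len(w): return None
    z=np.median(w);return R.T@(np.linalg.inv(K)@[uv[0],uv[1],1]*z-t)
def proj(cam,X):
    m=robot.camera_model(cam);K,R,t=map(np.array,(m["K"],m["R"],m["t"]))
    c=np.atleast_2d(X)@R.T+t;p=c@K.T;return p[:,:2]/p[:,2:]
E
python3 - <<'E'
from h import *
np.set_printoptions(precision=4,suppress=True)
for c in("scene","top"):
    I,D=robot.read_camera(c);cv2.imwrite(f"pics/{c}0.png",I[:,:,::-1]);np.save(f"{c}D.npy",D)
    for l in("tare_top","power","unit","print","cover_edge","cover_hinge","cover","dish","scale","blower","jar","block","loupe","tweezers","driver"):
        for d in robot.recognise(c,l)[:2]:
            print(c,l,np.array(d["uv"]),round(d["confidence"],2),px2w(c,d["uv"],D))
s=robot.read_state();print(s["t"],s["tool_pos"],s["orientation"],s["opening"])
E
```

```text
scene tare_top [338.1 190.6] 0.36 [ 0.4751 -0.0333  0.049 ]
scene power [343.7 212.7] 0.57 [0.4952 0.0497 0.0468]
scene unit [341.5 200.7] 0.37 [0.4828 0.0071 0.0485]
scene unit [343.2 211.1] 0.3 [0.4939 0.0437 0.0467]
scene print [338.8 181.8] 0.38 [ 0.4588 -0.0666  0.0497]
scene cover_edge [277.1 164.6] 0.77 [ 0.6401 -0.0388  0.1728]
scene cover_hinge [293.1 201.5] 0.92 [0.6257 0.0362 0.1124]
scene cover [280.1 162.9] 0.85 [ 0.6333 -0.0357  0.1784]
scene dish [290.9 191.8] 0.62 [ 0.6041 -0.0471  0.0703]
scene scale [278.4 163.5] 0.46 [ 0.6366 -0.0393  0.1749]
scene blower [319.2 158.2] 0.63 [ 0.472  -0.1815  0.0549]
scene jar [288.8 256.2] 0.57 [0.6769 0.1555 0.064 ]
scene loupe [339.2 254.6] 0.72 [0.5553 0.1623 0.0301]
scene driver [328.7 288. ] 0.85 [0.6121 0.2366 0.0209]
top tare_top [355.  262.2] 0.51 [ 0.4601 -0.0306  0.05  ]
top power [322.4 249.7] 0.55 [0.4884 0.0458 0.053 ]
top unit [340.3 251.5] 0.49 [0.4846 0.0039 0.051 ]
top unit [434.7 211.5] 0.45 [ 0.5829 -0.2251  0.0259]
top print [371.5 262.4] 0.51 [ 0.46   -0.0689  0.0518]
top cover_edge [369.7 184.4] 0.55 [ 0.6234 -0.052   0.1845]
top cover_hinge [361.4 211.6] 0.92 [ 0.5751 -0.0425  0.0887]
top cover [369.6 186.4] 0.68 [ 0.6185 -0.0513  0.1888]
top cover [457.9 256.2] 0.5 [ 0.4761 -0.2842  0.0052]
top scale [363.3 211.7] 0.59 [ 0.5748 -0.0468  0.09  ]
top scale [370.7 182.6] 0.42 [ 0.6276 -0.0543  0.1823]
top blower [428.8 259.5] 0.8 [ 0.4678 -0.1975  0.0747]
top jar [288.8 172.9] 0.63 [0.6657 0.1257 0.0759]
top jar [359.3 210.6] 0.34 [ 0.5771 -0.0375  0.0912]
top block [432.5 212.2] 0.66 [ 0.5811 -0.2198  0.0256]
top loupe [278.5 222.2] 0.48 [0.5534 0.1515 0.0318]
top tweezers [461.1 238.9] 0.53 [ 0.5183 -0.2939  0.0026]
top driver [247.2 199.6] 0.76 [0.6081 0.229  0.026 ]
1.6 [ 0.1841 -0.5711  0.2297] [3.1035 0.4878 0.    ] 0.09280265785323709
```

View pics/scene0.png

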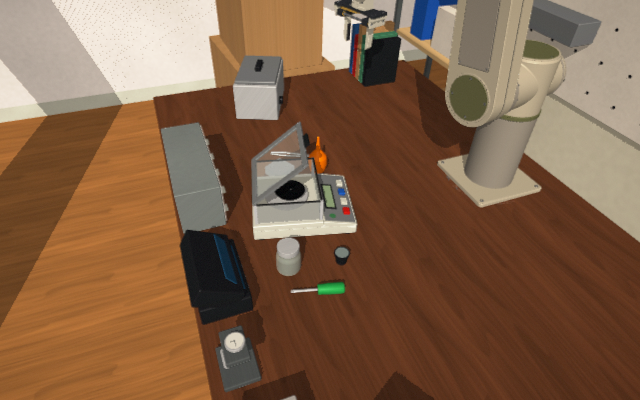

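View pics/top0.png

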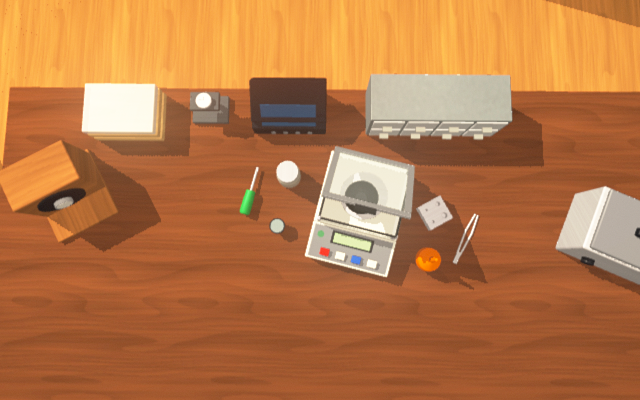

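```bash
cat >> h.py <<'E'
def ray(cam,uv,z):
    m=robot.camera_model(cam);K,R,t=map(np.array,(m["K"],m["R"],m["t"]))
    o=-R.T@t;d=R.T@np.linalg.inv(K)@[uv[0],uv[1],1];return o+d*(z-o[2])/d[2]
def blob(I,uv,kind,r=9):
    u,v=map(int,uv);w=I[v-r:v+r+1,u-r:u+r+1].astype(float);R,G,B=w[...,0],w[...,1],w[...,2]
    s=(B-np.maximum(R,G)) if kind=="b" else R-np.maximum(G,B)
    s=np.where(s>0.35*s.max(),s,0);y,x=np.mgrid[v-r:v+r+1,u-r:u+r+1]
    return np.array([(s*x).sum(),(s*y).sum()])/s.sum()
def wire(yaw,T,a):
    c,s=np.cos(yaw),np.sin(yaw)
    W=lambda P:np.array([[T[0]+c*(p[0]+112)/1e3-s*(p[1]+19)/1e3,T[1]+s*(p[0]+112)/1e3+c*(p[1]+19)/1e3,p[2]/1e3] for p in P])
    box=lambda x0,x1,w,z:W([(x0,-w,z),(x1,-w,z),(x1,w,z),(x0,w,z)])
    ca,sa=np.cos(a),np.sin(a)
    cov=W([(119-d*ca+h*sa*-1*-1,y,115+d*sa+h*ca) for d,h,y in((0,6,-92),(170,6,-92),(170,6,92),(0,6,92))])
    e=W([(119-163*ca+6*sa,0,115+163*sa+6*ca),(119,0,115)])
    keys=[box(-112-8.5,-112+8.5,0,51)*0+W([(-112+dx,yy+dy,51+dx*.176) for dx,dy in((-8.5,-11),(8.5,-11),(8.5,11),(-8.5,11))]) for yy in(57,19,-19,-57)]
    return [box(-130,130,100,0),box(-45,120,90,115),cov]+keys,e
E
cat > fit.py <<'E'
from h import *
np.set_printoptions(precision=4,suppress=True)
est={}
for c,b,r in(("top",(356,260),(324,252)),("scene",(341,191),(346,211))):
    I=cv2.imread(f"pics/{c}0.png")[:,:,::-1]
    k=5 if c=="scene" else 8
    pb,pr=blob(I,b,"b",k),blob(I,r,"r",k);B,P=ray(c,pb,.051),ray(c,pr,.051)
    d=P-B;print(c,pb,pr,B,P,np.linalg.norm(d),"yaw",np.degrees(np.arctan2(-d[0],d[1])));est[c]=(B,P)
B=(est["top"][0]+est["scene"][0])/2;P=(est["top"][1]+est["scene"][1])/2
d=P-B;yaw=np.arctan2(-d[0],d[1])
# cover angle from depth: points above 122mm in cover area, own frame about the hinge
m=robot.camera_model("top");D=np.load("topD.npy");I=cv2.imread("pics/top0.png")
K,R,t=map(np.array,(m["K"],m["R"],m["t"]))
for c in("top","scene"):
    m=robot.camera_model(c);D=np.load(f"{c}D.npy");K,R,t=map(np.array,(m["K"],m["R"],m["t"]))
    v,u=np.mgrid[0:400,0:640];z=D;X=((np.stack([u,v,np.ones_like(u)],-1)@np.linalg.inv(K).T)*z[...,None]-t)@R
    q=X-B;x=np.cos(yaw)*q[...,0]+np.sin(yaw)*q[...,1]-.112;y=-np.sin(yaw)*q[...,0]+np.cos(yaw)*q[...,1]-.019
    k=(z>0)&(abs(y)<.095)&(x>-.06)&(x<.125)&(X[...,2]>.14)&(X[...,2]<.32)
    f=np.polyfit(x[k],X[k][:,2],1) if k.sum()>5 else None
    print(c,k.sum(),f,"angle TLS",np.linalg.svd(np.c_[x[k],X[k][:,2]]-np.c_[x[k],X[k][:,2]].mean(0))[2][0],"x",x[k].min(),"zmax",X[k][:,2].max(),"y",y[k].min(),y[k].max())
import sys
a=float(sys.argv[1]) if len(sys.argv)>1 else .8
polys,e=wire(yaw,B,a);print("tare",B,"yaw",yaw,"edge",e[0],"hinge",e[1])
out=[]
for c,(u0,v0) in(("top",(300,140)),("scene",(240,115))):
    I=cv2.imread(f"pics/{c}0.png")[v0:v0+140,u0:u0+130];I=cv2.resize(I,None,fx=3,fy=4 if 0 else 3,interpolation=cv2.INTER_CUBIC)
    for p in polys:cv2.polylines(I,[np.int32((proj(c,p)-[u0,v0]+.5)*3)],True,(0,255,0),1)
    out.append(I)
cv2.imwrite(f"pics/fit{a}.png",np.hstack(out))
E
python3 fit.py .75
```

```text
top [355.4635 259.4065] [324.0525 251.295 ] [ 0.4666 -0.0316  0.051 ] [0.4848 0.0419 0.051 ] 0.0756927253938921 yaw -13.923696275926336
scene [341.0135 191.49  ] [345.9557 210.5315] [ 0.4703 -0.0251  0.051 ] [0.4886 0.0483 0.051 ] 0.07559702245237497 yaw -13.990166138860648
top 3969 [-0.8389  0.2226] angle TLS [-0.7656  0.6434] x -0.020629280871582334 zmax 0.24445497016472711 y -0.09487928733773167 0.0882964808585588
scene 2180 [-0.8432  0.2204] angle TLS [ 0.764  -0.6452] x -0.019469702098306077 zmax 0.23617108413653862 y -0.09497330281207732 0.09224014167526295
tare [ 0.4684 -0.0283  0.051 ] yaw -0.2435940361093332 edge [ 0.5854 -0.0378  0.2305] hinge [ 0.6972 -0.0656  0.115 ]
```

View pics/fit0.75.png

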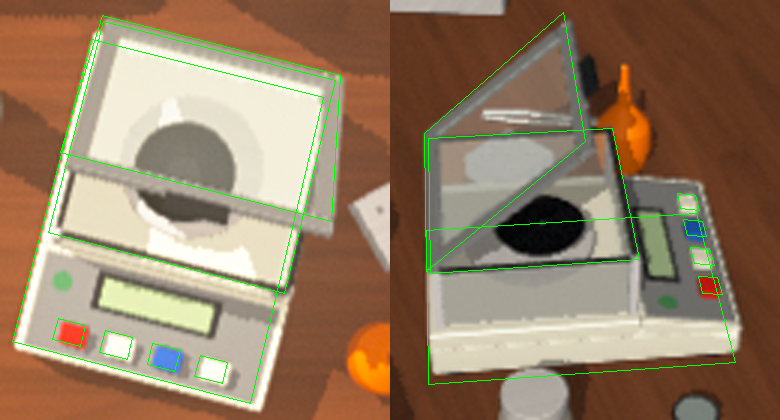

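The pictures show the scale at yaw −14°, with the cover at about 0.70 rad. The blue key is at (355,259) in top and (341,191) in scene. In scene the key's side face biases the blob, so I trust the top view more. Next I cross-check with depth and plan the approach.

```bash
cat >> h.py <<'E'
YAW=-.2436;B=np.array([.4669,-.0310,.051])
c_,s_=np.cos(YAW),np.sin(YAW);RS=np.array([[c_,-s_,0],[s_,c_,0],[0,0,1.]])
def own2w(p): return B*[1,1,0]+RS@((np.array(p,float)-[-112,-19,0])/1e3)
def w2own(X): return ((np.asarray(X)-B*[1,1,0])@RS)*1e3+[-112,-19,0]
def goal(tip,tilt=10):  # tip centre (own mm) -> TCP pos, R ; tool y along own +x, z down
    th=np.radians(tilt);z=np.array([np.sin(th),0,-np.cos(th)]);y=np.array([np.cos(th),0,np.sin(th)])
    Rt=RS@np.stack([np.cross(y,z),y,z],1);return own2w(tip)-Rt[:,2]*robot.tips_ahead,Rt
def delta(tip,P0,R0,tilt=10):
    p,Rt=goal(tip,tilt);return np.round(np.r_[R0.T@(p-P0),Ro.from_matrix(R0.T@Rt).as_rotvec()],4)
def corner2tip(c,tilt=10):
    th=np.radians(tilt);return np.array(c)+17.5*np.array([np.cos(th),0,np.sin(th)])
def cov(a,d=155,h=6): return np.array([119-d*np.cos(a)+h*np.sin(a),0,115+d*np.sin(a)+h*np.cos(a)])
E
python3 - <<'E'
from h import *
np.set_printoptions(precision=4,suppress=True)
for c in("top","scene"):
    I=cv2.imread(f"pics/{c}0.png")[:,:,::-1].astype(int);D=np.load(f"{c}D.npy")
    m=robot.camera_model(c);K,R,t=map(np.array,(m["K"],m["R"],m["t"]))
    v,u=np.mgrid[0:400,0:640];X=((np.stack([u,v,np.ones_like(u)],-1)@np.linalg.inv(K).T)*D[...,None]-t)@R
    o=w2own(X)
    near=(abs(o[...,0]+112)<40)&(abs(o[...,1])<100)&(o[...,2]>30)&(D>0)
    for n,k in(("blue",I[...,2]-I[...,:2].max(-1)>60),("red",I[...,0]-I[...,1:].max(-1)>80)):
        q=o[near&k];q=q[q[:,2]>np.percentile(q[:,2],40)] if len(q) else q
        print(c,n,len(q),q.mean(0) if len(q) else"")
    b=(o[...,2]>12)&(o[...,2]<60)&(abs(o[...,0])<180)&(abs(o[...,1])<125)&(D>0)
    print(c,"body extents",np.percentile(o[b],[1,99],axis=0))
    ph=(o[...,2]>42)&(o[...,2]<60)&(abs(o[...,0]+90)<35)&(abs(o[...,1])<98)&(D>0)
    print("panel z at x=-112 ",np.polyval(np.polyfit(o[ph][:,0],o[ph][:,2],1),-112))
s=robot.read_state();P=np.array(s["tool_pos"]);R0=Ro.from_rotvec(s["orientation"]).as_matrix()
a=.70
up=corner2tip(cov(a,155,6))+[0,0,45];print("above",up,goal(up)[0],delta(up,P,R0),s["t"])
E
```

```text
top blue 38 [-110.5658  -19.866    53.1324]
top red 45 [-111.1053   57.2795   53.1793]
top body extents [[-131.3385  -98.0154   38.4431]
 [  72.0358   98.2012   58.9745]]
panel z at x=-112  47.06306468635435
scene blue 20 [-110.1685  -16.4772   49.5285]
scene red 29 [-109.0514   58.1225   49.4327]
scene body extents [[-129.3835  -92.1741   13.1416]
 [ 125.3831  102.4632   58.9348]]
panel z at x=-112  44.9981594589516
above [ 21.5489   0.     267.4816] [ 0.5992 -0.0443  0.2783] [ 0.5567 -0.374  -0.0487 -0.1592  0.0886 -1.0127] 1.6
```

Request:
move_arm(
  deltas=[0.28,-0.187,-0.0487,-0.08,0.044,-0.506,0,0.28,-0.187,-0.0487,-0.08,0.044,-0.506,0,0.28,-0.187,-0.0487,-0.08,0.044,-0.506,0,0.28,-0.187,-0.0487,-0.08,0.044,-0.506,0,0.28,-0.187,-0.0487,-0.08,0.044,-0.506,0,0.557,-0.374,-0.0487,-0.1592,0.0886,-1.0127,0,0.557,-0.374,-0.0487,-0.1592,0.0886,-1.0127,0,0.557,-0.374,-0.0487,-0.1592,0.0886,-1.0127,0,0.557,-0.374,-0.0487,-0.1592,0.0886,-1.0127,0,0.557,-0.374,-0.0487,-0.1592,0.0886,-1.0127,0,0.557,-0.374,-0.0487,-0.1592,0.0886,-1.0127,0,0.557,-0.374,-0.0487,-0.1592,0.0886,-1.0127,0],
)

```text
t: 3.1
tool_pos: [0.6006, -0.0411, 0.2778]
orientation: [2.36, 1.853, 0.162]
force: [0.4, -0.1, 0.2]
opening: 0.0007
gripper_force: 0.0
```

Run:
```python
from h import *
np.set_printoptions(precision=4,suppress=True)
out=[]
for c,(u0,v0) in(("top",(290,120)),("scene",(220,60))):
    I,D=robot.read_camera(c);out.append(cv2.resize(I[v0:v0+190,u0:u0+130,::-1],None,fx=3,fy=3,interpolation=cv2.INTER_CUBIC))
cv2.imwrite("pics/over.png",np.hstack(out))
s=robot.read_state();P=np.array(s["tool_pos"]);R0=Ro.from_rotvec(s["orientation"]).as_matrix()
print(s["force"],w2own(P+R0[:,2]*robot.tips_ahead))
for a in np.r_[.76,.7,.64,.58,.52,.46,.4,.34,.28,.22,.16,.12,.08,.04,.01]:
    t=corner2tip(cov(a,155,6));print(round(a,2),t,delta(t,P,R0))
```

```text
[-0.458  -0.4909  0.6328] [ 21.5498   0.3925 267.148 ]
0.76 [ 28.0181   0.     229.1707] [-0.0004 -0.0002  0.0385 -0.0009  0.0002  0.0014]
0.7 [ 21.5489   0.     222.4816] [-0.0004 -0.0077  0.044  -0.0009  0.0002  0.0014]
0.64 [ 15.4925   0.     215.4167] [-0.0004 -0.0149  0.0499 -0.0009  0.0002  0.0014]
0.58 [  9.8706   0.     208.0013] [-0.0004 -0.0217  0.0562 -0.0009  0.0002  0.0014]
0.52 [  4.7034   0.     200.2622] [-0.0003 -0.0282  0.063  -0.0009  0.0002  0.0014]
0.46 [  0.0097   0.     192.2271] [-0.0003 -0.0342  0.0701 -0.0009  0.0002  0.0014]
0.4 [ -4.1938   0.     183.9251] [-0.0003 -0.0397  0.0775 -0.0009  0.0002  0.0014]
0.34 [ -7.8919   0.     175.3859] [-0.0003 -0.0449  0.0853 -0.0009  0.0002  0.0014]
0.28 [-11.0713   0.     166.6403] [-0.0003 -0.0495  0.0934 -0.0009  0.0002  0.0014]
0.22 [-13.7206   0.     157.7198] [-0.0003 -0.0537  0.1017 -0.0009  0.0002  0.0014]
0.16 [-15.8302   0.     148.6565] [-0.0003 -0.0573  0.1103 -0.0009  0.0002  0.0014]
0.12 [-16.9329   0.     142.5511] [-0.0003 -0.0594  0.1161 -0.0009  0.0002  0.0014]
0.08 [-17.7906   0.     136.4064] [-0.0003 -0.0613  0.122  -0.0009  0.0002  0.0014]
0.04 [-18.4019   0.     130.2324] [-0.0003 -0.063   0.128  -0.0009  0.0002  0.0014]
0.01 [-18.6981   0.     125.5885] [-0.0003 -0.0641  0.1325 -0.0009  0.0002  0.0014]
```

View pics/over.png

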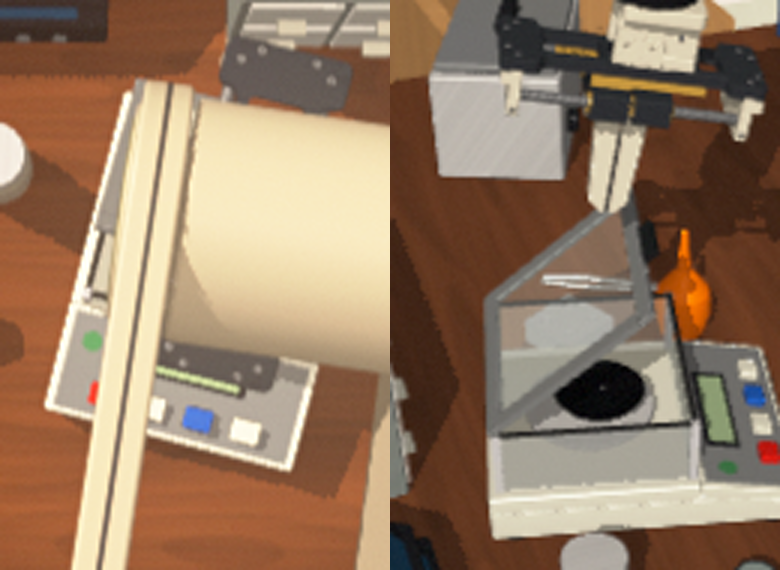

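Closed fingertips hang above the cover's front bar (scene crop, tips at about (608,208)), and the other things are clear. Now I push along the cover's arc.

Request:
move_arm(
  deltas=[0,0,0.02,0,0,0,0,0,0,0.0385,0,0,0,0,0,-0.004,0.0412,0,0,0,0,0,-0.0077,0.044,0,0,0,0,0,-0.0113,0.047,0,0,0,0,0,-0.0149,0.05,0,0,0,0,0,-0.0183,0.053,0,0,0,0,0,-0.0217,0.0562,0,0,0,0,0,-0.025,0.0596,0,0,0,0,0,-0.0282,0.063,0,0,0,0,0,-0.0312,0.0665,0,0,0,0,0,-0.0342,0.07,0,0,0,0],
)

```text
t: 4.7
tool_pos: [0.5784, -0.039, 0.2032]
orientation: [2.363, 1.848, 0.162]
force: [-0.3, -0.3, 1.3]
opening: 0.0004
gripper_force: 0.3
```

Request:
move_arm(
  deltas=[0,-0.0028,0.0037,0,0,0,0,0,-0.0055,0.0075,0,0,0,0,0,-0.0107,0.0153,0,0,0,0,0,-0.0153,0.0234,0,0,0,0,0,-0.0195,0.0317,0,0,0,0,0,-0.0231,0.0403,0,0,0,0,0,-0.0252,0.0461,0,0,0,0,0,-0.0271,0.052,0,0,0,0,0,-0.028,0.055,0,0,0,0,0,-0.0288,0.058,0,0,0,0,0,-0.0288,0.058,0,0,0,0],
)

```text
t: 6.08
tool_pos: [0.5608, -0.0346, 0.1412]
orientation: [2.363, 1.848, 0.161]
force: [0.4, 0.3, -0.6]
opening: 0.0004
gripper_force: 0.0
```

Request:
move_arm(
  deltas=[0,-0.0003,0.0015,0,0,0,0,0,-0.0006,0.003,0,0,0,0,0,-0.0008,0.0045,0,0,0,0,0,-0.001,0.006,0,0,0,0,0,-0.001,0.006,0,0,0,0],
)

```text
t: 6.7
tool_pos: [0.5608, -0.0346, 0.1351]
orientation: [2.363, 1.848, 0.161]
force: [-0.3, 0.3, -0.7]
opening: 0.0005
gripper_force: 0.0
```

Run:
```python
from h import *
np.set_printoptions(precision=4,suppress=True)
out=[]
for c,(u0,v0) in(("top",(290,120)),("scene",(220,80))):
    I,D=robot.read_camera(c);out.append(cv2.resize(I[v0:v0+165,u0:u0+130,::-1],None,fx=3,fy=3,interpolation=cv2.INTER_CUBIC))
cv2.imwrite("pics/shut.png",np.hstack(out))
s=robot.read_state();P=np.array(s["tool_pos"]);R0=Ro.from_rotvec(s["orientation"]).as_matrix()
t=w2own(P+R0[:,2]*robot.tips_ahead);print(s["force"],t,"corner",t-17.5*np.array([.985,0,.174]))
```

```text
[-0.1322 -0.5983  0.4109] [-17.9814   0.1541 124.3793] corner [-35.2189   0.1541 121.3343]
```

View pics/shut.png

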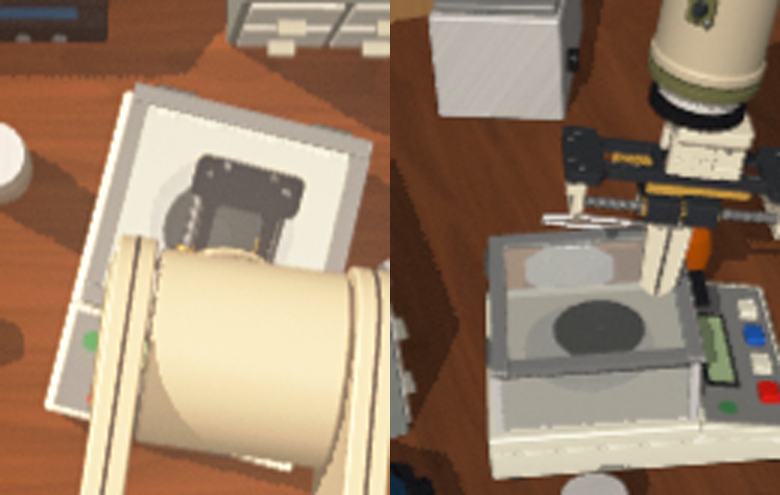

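The cover looks level, with the tips on its front part at about (655,290) in the scene crop. I keep pressing until the seal pushes back.

Request:
move_arm(
  deltas=[0,-0.0002,0.001,0,0,0,0,0,-0.0003,0.002,0,0,0,0,0,-0.0003,0.002,0,0,0,0],
)

```text
t: 7.18
tool_pos: [0.5609, -0.0346, 0.1331]
orientation: [2.363, 1.848, 0.162]
force: [0.0, 1.0, -0.0]
opening: 0.0005
gripper_force: 0.0
```

Request:
move_arm(
  deltas=[0,-0.0002,0.001,0,0,0,0,0,-0.0003,0.002,0,0,0,0,0,-0.0003,0.002,0,0,0,0],
)

```text
t: 7.55
tool_pos: [0.5611, -0.0346, 0.1315]
orientation: [2.363, 1.848, 0.162]
force: [-2.7, 0.9, 3.9]
opening: 0.0001
gripper_force: 2.2
```

Request:
move_arm(
  deltas=[0,-0.0002,0.001,0,0,0,0,0,-0.0002,0.0015,0,0,0,0,0,-0.0002,0.0015,0,0,0,0,0,-0.0002,0.0015,0,0,0,0],
)

```text
t: 8.05
tool_pos: [0.5611, -0.0346, 0.1303]
orientation: [2.363, 1.848, 0.162]
force: [-5.5, 0.4, 7.9]
opening: 0.0003
gripper_force: 4.0
```

Request:
move_arm(
  deltas=[0,0.002,-0.01,0,0,0,0,0,0.007,-0.04,0,0,0,0,0,0.007,-0.04,0,0,0,0],
)

```text
t: 8.43
tool_pos: [0.563, -0.035, 0.1735]
orientation: [2.36, 1.845, 0.167]
force: [0.7, 0.9, 0.0]
opening: 0.0002
gripper_force: 0.0
```

Run:
```python
from h import *
np.set_printoptions(precision=4,suppress=True)
s=robot.read_state();P=np.array(s["tool_pos"]);R0=Ro.from_rotvec(s["orientation"]).as_matrix()
I,D=robot.read_camera("scene");u0,v0=220,80
print(s["force"],w2own(P+R0[:,2]*robot.tips_ahead))
for tip in((-112,-19.5,160),(-112,-19.5,60)):print(delta(tip,P,R0))
cv2.imwrite("pics/lift.png",cv2.resize(I[v0:v0+165,u0:u0+150,::-1],None,fx=3,fy=3,interpolation=cv2.INTER_CUBIC))
```

```text
[0.7316 0.9411 0.0094] [-15.829    0.315  162.6826]
[-0.0198 -0.095  -0.0146  0.0052 -0.0005 -0.0002]
[-0.0199 -0.1129  0.0838  0.0052 -0.0005 -0.0002]
```

View pics/lift.png

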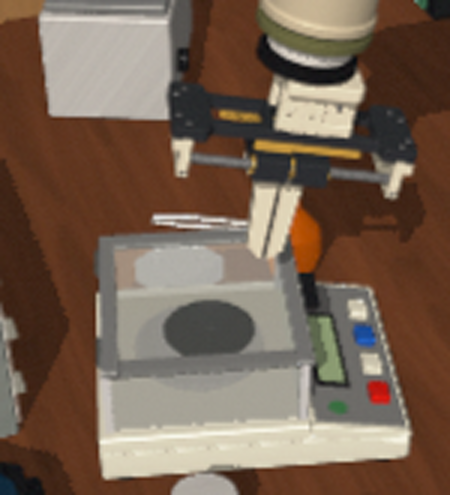

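The cover is shut (frame level in the crop) and the tips are clear. On to the blue key at crop (365,335).

Request:
move_arm(
  deltas=[-0.01,-0.048,-0.012,0,0,0,0,-0.0198,-0.095,-0.0146,0.005,0,0,0,-0.0198,-0.095,-0.0146,0.005,0,0,0,-0.0198,-0.104,0.035,0.005,0,0,0,-0.0199,-0.111,0.07,0.005,0,0,0,-0.0199,-0.1129,0.0838,0.005,0,0,0,-0.0199,-0.1129,0.0838,0.005,0,0,0],
)

```text
t: 9.35
tool_pos: [0.4621, -0.0306, 0.0674]
orientation: [2.368, 1.851, 0.155]
force: [-0.0, 0.2, 0.6]
opening: 0.0004
gripper_force: 0.0
```

Run:
```python
from h import *
np.set_printoptions(precision=4,suppress=True)
s=robot.read_state();P=np.array(s["tool_pos"]);R0=Ro.from_rotvec(s["orientation"]).as_matrix()
out=[]
for c,(u0,v0) in(("top",(310,200)),("scene",(290,120))):
    I,D=robot.read_camera(c);out.append(cv2.resize(I[v0:v0+110,u0:u0+80,::-1],None,fx=5,fy=5,interpolation=cv2.INTER_CUBIC))
cv2.imwrite("pics/tare.png",np.hstack(out))
print(s["t"],s["force"],w2own(P+R0[:,2]*robot.tips_ahead),delta((-112,-19.5,50),P,R0))
```

```text
9.35 [-0.0219  0.1553  0.6263] [-114.8967  -19.7614   56.5894] [ 0.0003  0.0017  0.007  -0.007   0.0001 -0.    ]
```

View pics/tare.png

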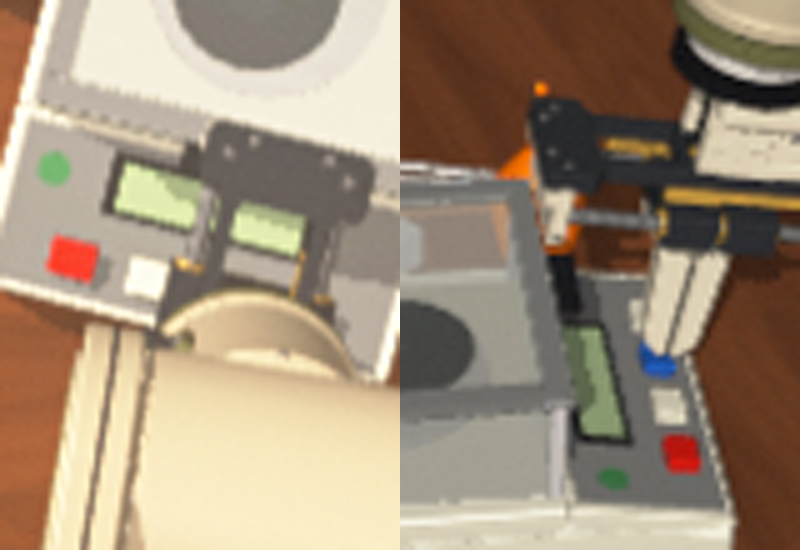

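Tips hover just over the blue key (scene crop (672,350), key (660,360)) and clear the white neighbours. I press in small steps.

Request:
move_arm(
  deltas=[-0.0005,0.002,0.0015,0,0,0,0,-0.0005,0.002,0.003,0,0,0,0,-0.0005,0.002,0.0045,0,0,0,0,-0.0005,0.002,0.0055,0,0,0,0,-0.0005,0.002,0.0055,0,0,0,0],
)

```text
t: 10.07
tool_pos: [0.465, -0.0318, 0.063]
orientation: [2.367, 1.85, 0.157]
force: [-0.2, -0.5, 0.6]
opening: 0.0003
gripper_force: 0.0
```

Request:
move_arm(
  deltas=[0.001,0,0.001,0,0,0,0,0.001,0,0.002,0,0,0,0,0.001,0,0.002,0,0,0,0],
)

```text
t: 10.45
tool_pos: [0.4658, -0.031, 0.0612]
orientation: [2.366, 1.85, 0.157]
force: [-0.8, -1.2, 2.1]
opening: 0.0005
gripper_force: 1.3
```

Request:
move_arm(
  deltas=[0,0,0.001,0,0,0,0,0,0,0.002,0,0,0,0,0,0,0.002,0,0,0,0],
)

```text
t: 10.82
tool_pos: [0.4662, -0.0311, 0.0593]
orientation: [2.366, 1.85, 0.157]
force: [-1.5, -0.6, 4.0]
opening: 0.0003
gripper_force: 2.3
```

Request:
move_arm(
  deltas=[0,0,0.001,0,0,0,0,0,0,0.001,0,0,0,0,0,0,0.001,0,0,0,0],
)

```text
t: 11.2
tool_pos: [0.4663, -0.0311, 0.0583]
orientation: [2.366, 1.85, 0.157]
force: [-2.5, -1.1, 5.7]
opening: 0.0004
gripper_force: 2.8
```

Request:
move_arm(
  deltas=[0,0,-0.004,0,0,0,0,0,0,-0.012,0,0,0,0,0,0,-0.05,0,0,0,0,0,0,-0.1,0,0,0,0,0,0,-0.1,0,0,0,0,0,0,-0.1,0,0,0,0],
)

```text
t: 11.95
tool_pos: [0.4496, -0.0269, 0.1566]
orientation: [2.367, 1.85, 0.157]
force: [-0.9, -1.0, -1.1]
opening: 0.0005
gripper_force: 0.0
```

Run:
```python
from h import *
I,D=robot.read_camera("scene");u0,v0=220,80
print(robot.read_state()["force"])
cv2.imwrite("pics/end.png",cv2.resize(I[v0:v0+165,u0:u0+150,::-1],None,fx=3,fy=3,interpolation=cv2.INTER_CUBIC))
```

```text
[-0.15253108  0.14830427  0.04327871]
```

View pics/end.png

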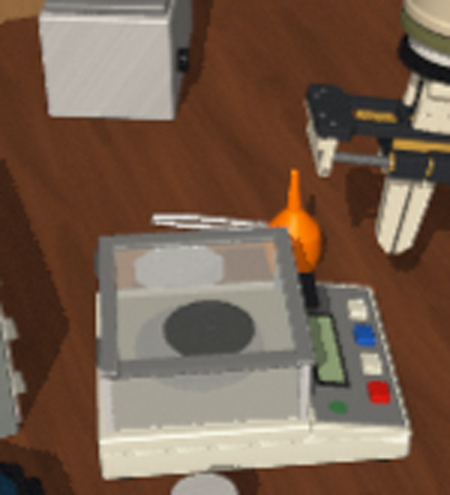

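The cover is shut, the blue key at (365,335) is up again, the dish is in place and the arm is clear.

```bash
python3 -c "
from plant import robot
print(robot.close_job())"
```

```text
the job is handed in; nothing more can be done
None
```

I pushed the cover shut against its seal (about 8 N), pressed the tare key to about 5.7 N and let it spring back, then handed the job in with the arm clear; no verdict came back.

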